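# Bring the pear round on the topping stand and set its brake

## Task

Turn the four-armed topping stand by pushing one of its arms with a closed fingertip until the tub with the pear stands over the tongue of the foot, in line with the little fin, and let it come to rest there; then push the brake lever round with a finger until it is fully home against its stop post. Push gently, do not grasp or lift anything, leave the pear, jar and cup standing in their tubs, and do not disturb the other things on the counter.

Things in the scene. Friction and masses are not known exactly. Their poses are not given: they have to be found in the camera images.
- axle (a point): Point on the vertical turning axis of the topping stand, 62 mm above the counter; y axis along the tongue of the foot, z up.
- dock (a point): Point 115 mm from the axle along the middle of the tongue, 62 mm above the counter: where the centre of the pear tub's mouth must come. y axis along the tongue, away from the axle.
- pear_tub (a point): Centre of the mouth of the tub that holds the pear, 115 mm from the axle, at z 62 mm, straight at the end of its arm. All four tubs are alike: clear, outer radius 34 mm (hoop 37 mm), z 20 to 62 mm, so the stand sweeps a circle of radius 152 mm.
- pear: The pear (58 mm thick, 83 mm tall with stem, 0.14 kg) standing loose in its tub; origin at the centre of its underside, z up. Its stem end is at z 106 mm, the tallest thing on the stand.
- jar_tub (a point): Centre of the mouth (z 62 mm) of the tub that holds the jar, a quarter turn counter-clockwise (seen from above) from the pear tub.
- jar: Small closed glass jar, 48 mm thick, 66 mm tall, standing loose in its tub (top at z 89 mm); origin at the centre of its underside.
- empty_tub (a point): Centre of the mouth (z 62 mm) of the empty tub, opposite the pear tub.
- cup_tub (a point): Centre of the mouth (z 62 mm) of the tub that holds the white cup, a quarter turn clockwise from the pear tub.
- cup: Small white cup, 52 mm across, 70 mm tall, standing loose in its tub (top at z 93 mm); origin at the centre of its underside.
- brake_pivot (a point): Point on the vertical pivot axis of the brake lever, on the tongue 210 mm from the axle, z 57 mm. y axis along the tongue, away from the axle.
- brake (a joint): Brake lever angle (rad), 0 to 1.5, growing counter-clockwise from above. At 1.5 it is home: in line with the tongue, pointing away from the axle, at a hard stop (thin post, top z 62 mm, 27 mm outward of the pivot, 24 mm to the left looking outward). At 0 it sticks out square to the tongue, to the right looking outward. Friction 0.09 N m (1.7 N at 55 mm); stays where left.
- brake_tip (a point): Centre of the round end (radius 8 mm) of the brake lever, 80 mm from the pivot, z 57 mm. The lever is a straight dark steel bar 12 mm wide, z 46 to 68 mm, on a hub of radius 14 mm.
- foot: Fixed dark steel foot of the stand: round, radius 80 mm, 22 mm high, with a flat tongue (36 mm wide, 12 mm high) running out to 240 mm from the axle. On the tongue's middle stands a small fin (8 x 6 mm, top z 50 mm) 162 mm from the axle, just outside the tubs. Origin on the counter under the axle, y along the tongue.
- carousel: Turning part: hub (radius 26 mm, knob top z 80 mm), four level dark steel arms at right angles, 12 mm wide, z 42 to 64 mm, bare from 26 to 81 mm off the axle, a tub on each; free space between arms. Turns endlessly both ways against about 0.12 N m of friction; stops when no longer pushed. Origin on the counter under the axle, x to the pear tub, y to the jar tub.
- pear_d: A pear (61 mm thick, 87 mm tall with stem) standing loose on the counter beside the stand, 225 mm or more from the axle, to the right of the tongue looking outward; to be left alone. Origin: centre of its underside.
- pear_b: A pear (64 mm thick, 91 mm tall with stem) standing on the wooden board left of the stand; to be left alone. Origin: centre of its underside.
- pear_c: A pear (67 mm thick, 95 mm tall with stem) standing on the wooden board (20 mm thick); to be left alone. Origin: centre of its underside.
- mug: White mug, 76 mm across, 85 mm tall, on the counter at the right; to be left alone. Origin: centre of its underside.
- bowl: Blue bowl, 140 mm across, 50 mm tall, right of the stand; to be left alone. Origin: centre of its underside.
- spatula: Spatula lying on the counter at the left, near the robot; to be left alone. Origin: on its underside, x along its length.
There are look-alikes about, which are no part of the job. What is shaped like the cup but green is not meant.

How it is judged:
By the outcome, as a careful person would: the job done as asked, in the order asked, and still so for the second after the job is handed in, with the robot touching nothing.
It also fails if it takes over 72 s, if anything falls off the work surface, if the arm or the gripper's body presses on something with over 40 N, if the wrist force passes 120 N, or if a joint passes its speed limit or range.

## Robot

A 6-joint arm with a two-finger parallel gripper is mounted at the origin on the work surface. World frame = base frame: x ahead of the robot, y to its left, z up, the work surface at z = 0. Lengths are in mm, angles in rad, forces in N, time in s.
With the tool pointing down it reaches from about 300 to 750 mm from the base axis. Payload 8.5 kg.
Tool frame: the origin (TCP) lies midway between the tips of the shut fingers; the grasp point (between the pads) lies 19 mm behind it; z points along the fingers, y is the line along which they close (so a half turn about z gives the same grasp; the last joint's range is limited). The gripper opens to 85 mm and grips with 20 to 120 N. Pads are 22 mm wide; open, the fingers measure 114 mm over their backs; the gripper's body (76 mm by 85 mm) begins 54 mm behind the grasp point. The pads swing forward as they close: fully open they stand 13 mm farther back than shut.
Start: joints at [0.897, 0.381, 1.297, -0, 1.464, -0.215], TCP at [243.569, 493.107, 231.322] pointing down, gripper open.
Joint ranges: [-3.11, 3.11], [-0.89, 2.33], [0.22, 2.48], [-1.42, 4.56], [0.17, 2.85], [-2.88, 2.88]. Speed limits (rad/s): [2.39, 2.39, 3.14, 3.14, 3.14, 3.14].

## Interface

Orientations are given as a rotation vector (axis times angle).
In Python, from bench import move_ptp, servo_line, move_joints, set_gripper, pause, ik, snapshot, camera_info, MotionError, close_job, current_clock, current_joint_positions, current_qd, current_joint_efforts, current_tool_pos, current_tcp_rot, current_contact_force, current_moment, current_grip_width, current_grip_force gives the robot as it stands. The module is installed in compiled form; this text tells all that it offers. Calls block until the motion is done:
- move_ptp(position, orientation): joint-space move of the TCP to a pose.
- servo_line(position, rotation=None, velocity=150): straight line of the TCP; rotation=None keeps the orientation; velocity is the mean speed in mm/s.
- move_joints(angles): joint-space move.
- set_gripper(opening, squeeze=None): opening from 0.0 (shut) to 1.0 (fully open); squeeze is the grip in N (None keeps the last); returns when the fingers have stopped.
- pause(seconds).
- ik(position, orientation): joint angles nearest the present ones, or None.
- snapshot(name): name is "scene" or "top" or "wrist"; returns (picture, depth): 480x640x3 uint8, red, green, blue; 480x640 float32, mm along the optical axis (not along the pixel's ray), 0 where there is no reading.
- camera_info(name): a dict with "fx", "fy", "cx", "cy" (pixels), "R" (3x3) and "t" (3): a world point X has camera coordinates R X + t. Camera axes: x right, y down, z forward; pixel columns grow to the right and rows downward; lengths in mm; the calibration is good to about 2 mm. A picture is of the moment at which its call begins: read the wrist's pose just before it. camera_info takes no time and is no camera call; for the wrist camera it gives the pose at the moment of the call.
A pose or a line that the arm cannot do raises MotionError and nothing moves.
- close_job(): hands the job in; it is judged then, once.
Readings, each from a call of its own:
- current_clock(): time.
- current_joint_positions(): joint angles.
- current_qd(): joint speeds.
- current_joint_efforts(): joint torques, N m.
- current_tool_pos(): TCP position.
- current_tcp_rot(): TCP orientation.
- current_contact_force(): force on the tool from outside, world axes, zero at the start.
- current_moment(): the same for the moment, N m.
- current_grip_width(): opening from 0.0 (shut) to 1.0 (fully open).
- current_grip_force(): force on a finger pad.
Only numpy, scipy, OpenCV 4.12 (cv2) and the standard library are available. Lean on these libraries where they do the work, as an engineer would, in place of code of your own. Each camera call takes 0.05 s, during which the arm holds its last target. There are 200 camera calls.

## Working session

There is one attempt and no reset: what is moved stays moved. The work goes in short steps, each a Python script; the robot and the scene stay as the last script left them, time stands still between calls to the robot, and variables do not carry over. Pictures are saved under pics/ and viewed, at most 10 in all, crops included, and the job is handed in when it is done.

```bash
mkdir -p pics; python3 - <<'E'
from bench import *
import cv2,numpy as np
for n in("scene","top"):
    p,d=snapshot(n); cv2.imwrite(f"pics/{n}0.png",p[:,:,::-1]); np.save(f"{n}0.npy",d)
    c=camera_info(n); print(n,c["fx"],c["cx"],c["cy"],np.round(c["R"],3).tolist(),np.round(c["t"],1),(-np.array(c["R"]).T@c["t"]).round(0),(d>0).mean())
print(current_clock(),current_tcp_rot(),current_grip_width())
E
```

```text
scene 538.1225863152026 321.0887488202857 240.91730266387194 [[0.674, 0.739, -0.006], [0.547, -0.505, -0.668], [-0.497, 0.447, -0.744]] [-392.1 -247.7 1877.4] [1332. -675. 1229.] 0.9960709635416667
top 468.76878425491896 322.8171457856071 239.22774600559936 [[-0.017, -1.0, -0.006], [-0.993, 0.018, -0.121], [0.121, 0.004, -0.993]] [  49.   579.8 1110.1] [ 442.   34. 1172.] 0.9959765625
0.1 [-7.14279914e-01 -3.05868039e+00  1.91603083e-03] 0.9995770298810055
```

View pics/top0.png

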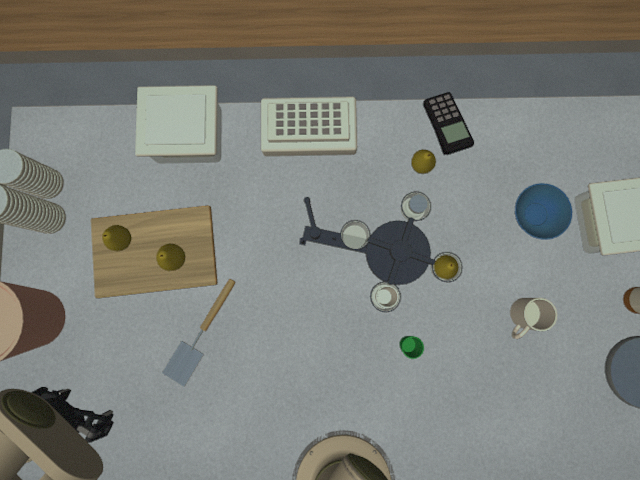

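View pics/scene0.png

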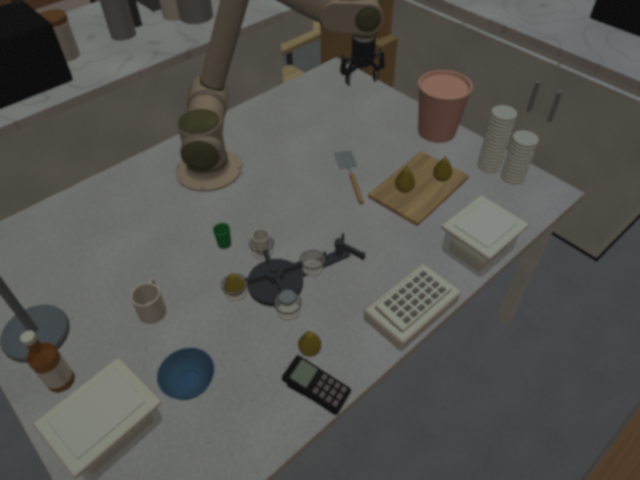

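The top view shows the stand at about (398,252) with its tongue running left (+y). The brake hub is at (313,233), the lever points up to (308,200), and the post is at (303,241). The pears are at (447,267) in a tub, (423,161) loose on the counter, and (117,238) and (171,257) on the board. Only the one at (447,267) stands in a tub, opposite the empty one. The white cup is in its tub at (385,296), and the green look-alike is at (411,347). Next I'll get rough positions and take a wrist look.

```bash
cat > h.py <<'E'
from bench import *
import cv2,numpy as np
from scipy.spatial.transform import Rotation as Rot
def ray(c,u,v,z):
    R=np.array(c["R"]);o=-R.T@np.array(c["t"]);d=R.T@np.array([(u-c["cx"])/c["fx"],(v-c["cy"])/c["fy"],1])
    return o+d*(z-o[2])/d[2]
def proj(c,X):
    q=np.array(c["R"])@np.array(X)+np.array(c["t"]);return np.array([c["fx"]*q[0]/q[2]+c["cx"],c["fy"]*q[1]/q[2]+c["cy"]])
def down(yaw): # tool down, tool x axis at world angle yaw
    return (Rot.from_euler('z',yaw)*Rot.from_euler('x',np.pi)).as_rotvec()
E
python3 - <<'E'
from h import *
c=camera_info("top")
for n,u,v,z in [("foot",398,252,22),("hub",398,252,64),("pear",447,267,62),("empty",355,235,62),("jar",416,206,62),("cup",385,296,62),("piv",313,233,68),("tip",307.5,200,68),("post",303,241,62),("peard",423,161,50)]:
    print(n,ray(c,u,v,z).round(0))
a=ray(c,398,252,40)
r=Rot.from_rotvec(current_tcp_rot()).as_matrix(); print(r.round(2))
for yaw in (0,np.pi/2,-np.pi/2,np.pi):
    q=ik([a[0]-60,a[1]+60,330],down(yaw)); print(yaw,None if q is None else np.round(q,2))
w=camera_info("wrist");R=np.array(w["R"]);print((-R.T@w["t"]).round(),R[2].round(2), current_tool_pos(),w["fx"])
E
```

```text
foot [ 547. -146.   22.]
hub [ 543. -139.   64.]
pear [ 506. -254.   62.]
empty [586. -38.  62.]
jar [ 654. -187.   62.]
cup [ 440. -105.   62.]
piv [592.  62.  68.]
tip [672.  74.  68.]
post [574.  86.  62.]
peard [ 768. -211.   50.]
[[-0.9   0.44 -0.  ]
 [ 0.44  0.9  -0.  ]
 [ 0.   -0.   -1.  ]]
0 [-0.41  0.22  1.24 -0.    1.67  1.16]
1.5707963267948966 [-0.41  0.22  1.24  0.    1.67 -0.41]
-1.5707963267948966 [-0.41  0.22  1.24 -0.    1.67  2.73]
3.141592653589793 [-0.41  0.22  1.24  0.    1.67 -1.98]
[172. 529. 373.] [ 0.28 -0.14 -0.95] [243.40024073 492.90316976 230.7712424 ] 407.227071559803
```

```bash
python3 - <<'E'
from h import *
set_gripper(0.0)
move_ptp([446,-116,330],down(0)); pause(0.2)
c=camera_info("wrist"); p,d=snapshot("wrist"); cv2.imwrite("pics/w1.png",p[:,:,::-1]); np.save("w1.npy",d)
import pickle; pickle.dump(c,open("w1.pkl","wb")); print(current_clock(),current_tool_pos(),current_joint_positions())
E
```

```text
3.4333 [ 446.09844378 -115.69295989  329.95408666] [-5.11568637e-01  1.63293004e-01  1.32181955e+00  1.51336823e-05
  1.65655095e+00  1.05847258e+00]
```

View pics/w1.png

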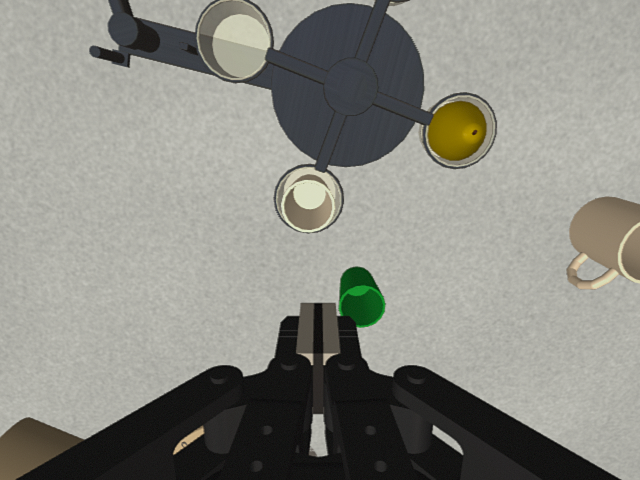

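The wrist view shows the knob at (352,87), with the pear tub hoop at (460,130), the empty hoop at (235,39) and the cup hoop at (309,198). The fin top is at (190,48), the brake hub at (130,32) and the post at (95,51). The pear tub is clearly the only stand tub holding a pear.

```bash
python3 - <<'E'
from h import *
import pickle
c=pickle.load(open("w1.pkl","rb")); d=np.load("w1.npy"); t=camera_info("top")
def tri(a,b):
    P=[np.array(k["R"]) for k in(c,t)]; M=[];
    K=lambda k:np.array([[k["fx"],0,k["cx"]],[0,k["fy"],k["cy"]],[0,0,1]])
    X=cv2.triangulatePoints(*[K(k)@np.c_[k["R"],k["t"]] for k in(c,t)],np.array(a,float).reshape(2,1),np.array(b,float).reshape(2,1)).ravel()
    return X[:3]/X[3]
print("tri pear",tri((460,130),(447,267)).round(),"empty",tri((235,39),(355,235)).round(),"cup",tri((309,198),(385.5,296)).round())
print("depth knob pt", [ (lambda z:(np.array(c["R"]).T@(np.array([(u-c["cx"])/c["fx"]*z,(v-c["cy"])/c["fy"]*z,z])-np.array(c["t"]))).round())(d[v,u]) for u,v in((352,87),(300,58),(190,48),(130,32))])
pe,em,cu=[ray(c,*q,62) for q in((460,130),(235,39),(309,198))]
ax=(pe+em)/2; print("ax",ax.round(1),"r",np.linalg.norm(pe-em)/2,np.linalg.norm(cu-ax), "knob",ray(c,352,87,80).round(1))
A=lambda v:np.degrees(np.arctan2(v[1],v[0]))
print("pear ang",A(pe-ax),"empty",A(em-ax),"cup",A(cu-ax))
for n,u,v,z in(("fin",190,48,50),("piv",130,32,68),("post",95,51,62)):
    X=ray(c,u,v,z);print(n,X.round(1),np.linalg.norm((X-ax)[:2]),A(X-ax))
# tongue edges: dark mask at z12 near 170..  from the axle
for r in(110,185):
  for a in(70,74,78,82):
    X=ax+[r*np.cos(np.radians(a)),r*np.sin(np.radians(a)),12-62]; print(r,a,proj(c,X).round())
E
```

```text
tri pear [ 507. -258.   49.] empty [588. -39.  55.] cup [ 440. -107.   59.]
depth knob pt [array([ 546., -146.,   80.]), array([576., -98.,  22.]), array([583.,   8.,  40.]), array([592.,  52.,  69.])]
ax [ 547.7 -147.    62. ] r 113.96057450035337 114.28180181433973 knob [ 545.9 -146.4   80. ]
pear ang -110.42726558442193 empty 69.57273441557811 cup 159.40740481041055
fin [581.6   4.9  50. ] 155.60407380584257 77.43108861975647
piv [592.1  52.1  68. ] 203.9310315506462 77.43563257289559
post [577.4  88.9  62. ] 237.7035219672709 82.84242346194014
110 70 [248.  50.]
110 74 [246.  57.]
110 78 [244.  65.]
110 82 [244.  73.]
185 70 [177.  21.]
185 74 [174.  35.]
185 78 [172.  48.]
185 82 [171.  62.]
```

```bash
cat >> h.py <<'E'
AX=np.array([546.5,-146.5]); TON=77.4
def fp(th,along,off,z):
    a=np.radians(th);e=np.array([np.cos(a),np.sin(a)]);n=np.array([-e[1],e[0]])
    return [*(AX+along*e+off*n),z]
def yaw(th): return down(np.radians(th+90))
E
python3 - <<'E'
from h import *
th=69.7
move_ptp(fp(th,50,36,180),yaw(th)); servo_line(fp(th,50,36,48),velocity=120)
print(current_clock(),current_contact_force())
servo_line(fp(th,55,19,48),velocity=30); print(current_contact_force())
for i in range(1,14):
    a=th-12*i
    servo_line(fp(a,55,18,48),yaw(a),velocity=40)
    f=np.array(current_contact_force()); print(i,f.round(1),end=' ')
    if np.hypot(*f[:2])>15: print("STOP");break
pause(.1);print(current_clock())
p,d=snapshot("top"); cv2.imwrite("pics/top1.png",cv2.resize(p[150:340,250:500,::-1],None,fx=3,fy=3))
E
```

```text
6.95 [ 0.13059732 -0.33868201  0.49863794]
[-0.44691427 -0.30157071  0.77257037]
1 [0.1 0.  0.2] 2 [-1.  -0.1  0.5] 3 [ 0.1  0.3 -0.7] 4 [-1.2  0.3  0. ] 5 [-0.7  0.2 -0.1] 6 [0.  0.7 0. ] 7 [ 0.7 -0.6  0.9] 8 [0.3 0.7 0.6] 9 [ 0.   0.4 -0.2] 10 [0.4 0.1 0.3] 11 [-0.1 -0.2  0.3] 12 [ 0.3  0.7 -1.1] 13 [-0.3  1.   0.1] 13.6667
```

View pics/top1.png

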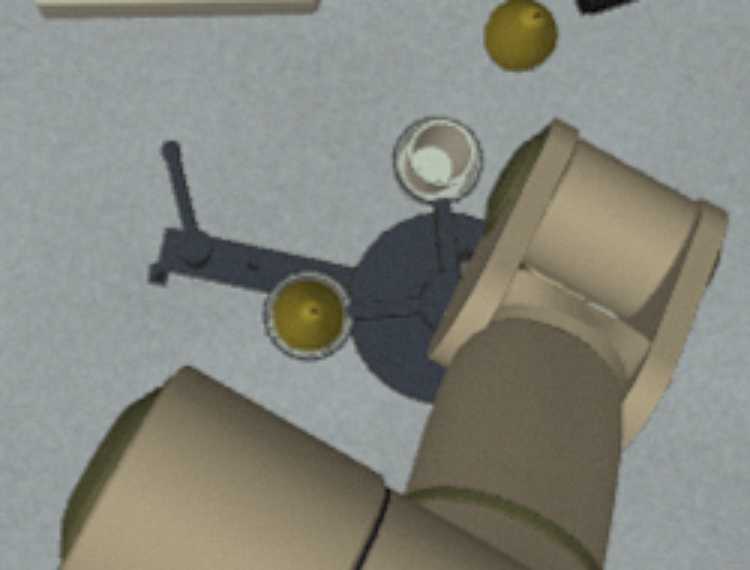

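```bash
python3 - <<'E'
from h import *
c=camera_info("top");A=lambda v:np.degrees(np.arctan2(v[1],v[0]))
for n,u,v,z in(("pear",308,316,62),("cup",438,160,62),("fin",252,267,50),("tonguemid",203.5,250,68)):
    X=ray(c,250+(u-1)/3,150+(v-1)/3,z)[:2]-AX; print(n,X,np.hypot(*X),A(X))
E
```

```text
pear [ -8.16573809 115.74535218] 116.03303766777118 94.03548321880226
cup [115.5071728    8.41558938] 115.81333736662026 4.16707704187934
fin [ 33.18560291 159.0699211 ] 162.49468926288418 78.21581992221073
tonguemid [ 45.23544846 197.56623536] 202.67871903619965 77.10365385843431
```

```bash
python3 - <<'E'
from h import *
for a,v in((-95,40),(-102.4,20)): servo_line(fp(a,55,18,48),yaw(a),velocity=v)
pause(.2); servo_line(fp(a,51,34,48),velocity=60); servo_line(fp(a,51,34,200),velocity=200)
move_ptp([446,-90,330],down(0)); pause(.2)
import pickle
c=camera_info("wrist"); pickle.dump(c,open("w2.pkl","wb")); p,d=snapshot("wrist"); cv2.imwrite("pics/w2.png",p[:,:,::-1]); print(current_clock())
cv2.imwrite("pics/w2c.png",cv2.resize(p[0:260,60:460,::-1],None,fx=2,fy=2,interpolation=cv2.INTER_CUBIC))
E
```

```text
17.25
```

View pics/w2c.png

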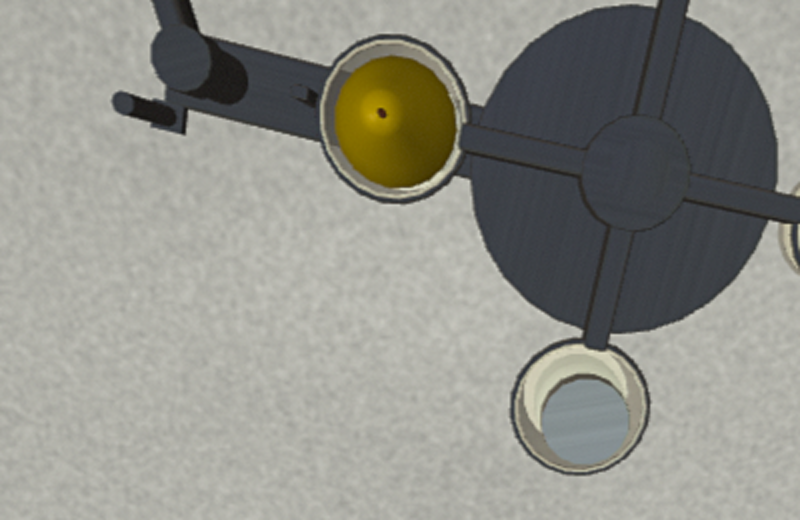

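The crop shows the pear tub hoop at (394,119) on the tongue and the knob at (635,172). The fin is around (305,96), the brake hub at (181,59) and the jar hoop at (580,406).

```bash
python3 - <<'E'
from h import *
import pickle
c=pickle.load(open("w2.pkl","rb"));A=lambda v:np.degrees(np.arctan2(v[1],v[0]))
pt=lambda u,v,z:ray(c,60+(u-.5)/2,(v-.5)/2,z)[:2]
k=pt(635,172,80);print("knob",k)
for n,u,v,z in(("pear",394,119,62),("jar",580,406,62),("fintop",301,94,50),("brake",181,59,68)):
    X=pt(u,v,z)-k;print(n,pt(u,v,z),np.hypot(*X),A(X))
# tongue edges: sample columns in full image, dark mask
p=cv2.imread("pics/w2.png");g=p.max(2)
E=[[],[]]
for u in range(172,220,4):
    col=g[:,u]<85; i=np.flatnonzero(col[25:90])+25
    E[0].append(ray(c,u,i[0]-.5,12)[:2]);E[1].append(ray(c,u,i[-1]+.5,12)[:2])
for e in E:
    f=np.polyfit(np.array(e)[:,1],np.array(e)[:,0],1);r=np.array(e)[:,0]-np.polyval(f,np.array(e)[:,1]);print("edge dir",90-np.degrees(np.arctan(f[0])),"x at axle y",np.polyval(f,k[1]),r.std())
E
```

```text
knob [ 546.65292206 -143.80454101]
pear [570.41170904 -34.37698267] 111.9770980304867 77.75013247861524
jar [ 435.88797896 -123.18038078] 112.66866735971087 169.45245255582
fintop [582.4885766   10.42416122] 158.3372562826267 76.9192041199201
brake [594.20144883  58.21533108] 207.54009519907132 76.75559980366948
edge dir 81.13271974087988 x at axle y 578.0650785537325 0.7256255972399865
edge dir 76.75767503564089 x at axle y 528.6541785490542 5.604836685411495e-14
```

```bash
python3 - <<'E'
from h import *
import pickle
c=pickle.load(open("w2.pkl","rb"))
g=cv2.imread("pics/w2.png").max(2).astype(float)
E=[[],[]]
for u in range(172,212,2):
    i=np.flatnonzero(g[5:80,u]<105)+5
    E[0].append(ray(c,u,i[0]-.5,12)[:2]);E[1].append(ray(c,u,i[-1]+.5,12)[:2])
m=[]
for e in map(np.array,E):
    f=np.polyfit(e[:,1],e[:,0],1);r=e[:,0]-np.polyval(f,e[:,1]);m.append(np.polyval(f,[-30,10,-143.8]));print("edge dir",90-np.degrees(np.arctan(f[0])),m[-1],r.std())
m=np.mean(m,0);print("mid",m,"dir axle->mid@y=-30",np.degrees(np.arctan2(113.8,m[0]-546.65)),np.degrees(np.arctan2(153.8,m[1]-546.65)))
# arm of pear: edges between r~ 35..75 along crop; jar-tub arm direction by hand-measured corners
pt=lambda u,v,z:ray(c,60+(u-.5)/2,(v-.5)/2,z)[:2]
for a,b in(((582,150),(470,124)),((582,173),(470,146)),((690,173),(770,192)),((608,232),(584,340)),((634,232),(608,344))):
    X=pt(*b,64)-pt(*a,64);print("arm edge",np.degrees(np.arctan2(X[1],X[0]))%90)
E
```

```text
edge dir 77.00867122663479 [592.46310502 601.69145657 566.20844487] 0.22963918142974032
edge dir 76.6595132529041 [555.06404623 564.54949509 528.07794425] 0.2425431585420912
mid [573.76357563 583.12047583 547.14319456] dir axle->mid@y=-30 76.59876532992962 76.65989240887927
arm edge 77.90553777922459
arm edge 77.35951470611596
arm edge 77.64793165408229
arm edge 78.79844149664359
arm edge 78.77308221001323
```

The pear arm sits at 78.0° and the tongue at 76.8°, so I'll nudge it another 1.1° the same way. Then I'll look again.

```bash
python3 - <<'E'
from h import *
a=-101
move_ptp(fp(a,51,34,180),yaw(a)); servo_line(fp(a,51,34,48),velocity=120); servo_line(fp(a,55,21,48),velocity=60)
a=-103.6; servo_line(fp(a,55,18,48),yaw(a),velocity=15)
pause(.2); servo_line(fp(a,51,34,48),velocity=60); servo_line(fp(a,51,34,200),velocity=200)
move_ptp([446,-60,330],down(0)); pause(.2)
import pickle
c=camera_info("wrist"); pickle.dump(c,open("w3.pkl","wb")); p,d=snapshot("wrist"); cv2.imwrite("pics/w3.png",p[:,:,::-1]); print(current_clock())
cv2.imwrite("pics/w3c.png",cv2.resize(p[0:260,100:500,::-1],None,fx=2,fy=2,interpolation=cv2.INTER_CUBIC))
g=p.max(2).astype(float);E=[[],[]]
K=ray(c,*proj(c,[546.65,-143.8,80]),80);print(proj(c,[546.65,-143.8,80]),proj(c,[592.5,57,12]),proj(c,[583,10,12]))
E
```

```text
23.0
[410.52270372  85.76699274] [202.42039704  41.55495262] [248.98173781  51.74276326]
```

View pics/w3c.png

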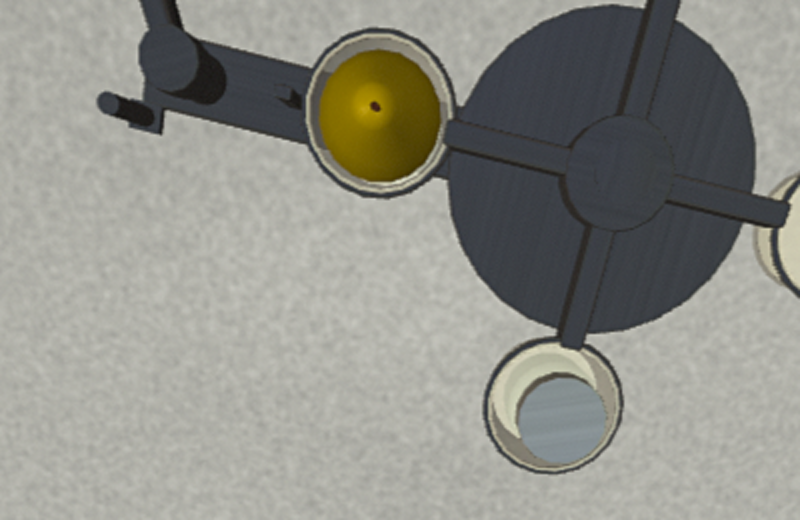

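```bash
python3 - <<'E'
from h import *
import pickle
c=pickle.load(open("w3.pkl","rb"))
g=cv2.imread("pics/w3.png").max(2).astype(float);D=lambda X:np.degrees(np.arctan2(X[1],X[0]))
pt=lambda u,v,z:ray(c,100+(u-.5)/2,(v-.5)/2,z)[:2]
E=[[],[]]
for u in range(206,248,2):
    i=np.flatnonzero(g[5:80,u]<105)+5
    E[0].append(ray(c,u,i[0]-.5,12)[:2]);E[1].append(ray(c,u,i[-1]+.5,12)[:2])
m=[]
for e in map(np.array,E):
    f=np.polyfit(e[:,1],e[:,0],1);m.append(np.polyval(f,[-32,10,-143.8]));print("edge dir",90-np.degrees(np.arctan(f[0])),m[-1])
print("mid",np.mean(m,0))
k=pt(617,172,80);pe=pt(381,113,62);ja=pt(553,406,62);print(k,pe,ja,"pear",D(pe-k),"jar-90",D(ja-k)-90)
for a,b in(((563,148),(452,120)),((563,172),(447,143)),((673,176),(785,202)),((585,232),(560,342)),((610,234),(584,346))):
    print("arm",D(pt(*b,64)-pt(*a,64))%90)
print("brake hub",pt(169,58,68),"post",pt(109,101,62))
E
```

```text
edge dir 76.17858327517732 [590.94696506 601.27980248 563.44193594]
edge dir 76.80926944581621 [554.63966992 564.4835126  528.43629823]
mid [572.79331749 582.88165754 545.93911709]
[ 546.66527044 -141.76180617] [572.97879447 -35.39587663] [ 435.8664532  -120.43147122] pear 76.10476238290036 jar-90 79.10306867088207
arm 76.96670725508473
arm 76.97236410733257
arm 77.95161047481086
arm 79.6972386383826
arm 79.95381536380495
brake hub [594.66514251  57.86634462] post [578.06167269  88.87613029]
```

The pear tub centre is within about 1 mm of the tongue's midline, so that part is done. Next is the brake.

```bash
python3 - <<'E'
from h import *
PV=np.array([594.8,59.])
def bp(ph,al,off,z):
    a=np.radians(ph);e=np.array([np.cos(a),np.sin(a)]);n=np.array([-e[1],e[0]]);return [*(PV+al*e+off*n),z]
s=8.5
move_ptp(bp(s,55,-40,180),yaw(s)); servo_line(bp(s,55,-40,48),velocity=120); servo_line(bp(s,55,-20,48),velocity=40)
f0=np.array(current_contact_force());print(current_clock(),f0)
ph=s
while ph<72:
    ph=min(ph+8,72); servo_line(bp(ph,55,-17,48),yaw(ph),velocity=40)
    f=np.array(current_contact_force())-f0
    if np.hypot(*f[:2])>10: print("early",ph,f);break
while ph<84:
    ph+=1; servo_line(bp(ph,55,-17,48),yaw(ph),velocity=15)
    f=np.array(current_contact_force())-f0; print(ph,f.round(1))
    if np.hypot(*f[:2])>7: break
pause(.2);print(current_contact_force())
servo_line(bp(ph,55,-40,48),velocity=80); servo_line(bp(ph,55,-40,200),velocity=200)
move_ptp([446,10,330],down(0)); pause(.3); print(current_clock())
p,d=snapshot("wrist"); cv2.imwrite("pics/w4.png",p[:,:,::-1])
t,_=snapshot("top"); cv2.imwrite("pics/top4.png",t[:,:,::-1])
E
```

```text
26.2083 [-0.15493876 -0.5224142   0.13604681]
73 [ 1.2 -0.6 -1.3]
74 [ 0.8 -1.4  0.8]
75 [ 0.8 -0.9 -0.7]
76 [ 0.9 -0.3  0.1]
77 [ 3.5 -0.8 -0.8]
78 [ 7.1 -2.3 -2.7]
[ 5.45387452 -2.80150883 -2.8105544 ]
34.7333
```

View pics/w4.png

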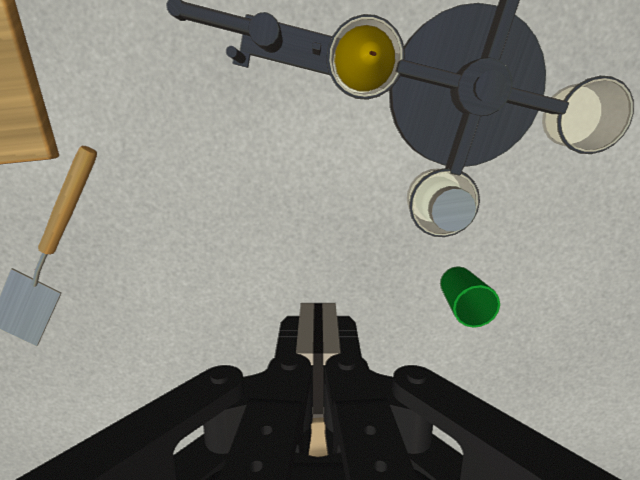

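The lever at (174,6)–(265,30) now lies in line with the tongue. The force rose from about 1 N to 7.5 N at the end, so it's at the stop. I'll do a quick numeric check and then hand in.

```bash
python3 - <<'E'
from h import *
c=camera_info("wrist");D=lambda X:np.degrees(np.arctan2(X[1],X[0]))
h,t=ray(c,265,30,68)[:2],ray(c,174.5,7,68)[:2]
k,pe=ray(c,482,87,80)[:2],ray(c,366,56,62)[:2]
print("lever",D(t-h),np.hypot(*(t-h)),"pear",D(pe-k),"axle-hub",D(h-k))
close_job()
E
```

```text
lever 77.06524966992914 80.7502202238762 pear 75.07323170754313 axle-hub 76.16581179086035
the job is handed in; nothing more can be done
```

The job is handed in: the pear tub rests over the tongue, within about 1 mm of its midline (a rougher last check read about 1° off), and the brake lever is home. The push force rose to about 7.5 N at the stop, and I saw nothing else disturbed in the views taken.

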